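Cap a stone cell and hold it in the lamp beam

ROBOT

A 6-joint arm with a two-finger parallel gripper is mounted at the origin on the work surface. World frame = base frame: x ahead of the robot, y to its left, z up, the work surface at z = 0. Lengths are in m, angles in rad, forces in N, time in s.
With the tool pointing down it reaches from about 0.375 to 0.975 m from the base axis. Payload 3.8 kg.
Tool frame: the origin (TCP) lies midway between the tips of the shut fingers; the grasp point (between the pads) lies 19 mm behind it; z points along the fingers, y is the direction in which the jaws open and shut (so a half turn about z gives the same grasp; the last joint's range is limited). The gripper opens to 85 mm and grips with 20 to 120 N. Pads are 22 mm wide; open, the fingers measure 114 mm over their backs; the gripper's body (76 mm by 85 mm) begins 54 mm behind the grasp point. The pads swing forward as they close: fully open they stand 13 mm farther back than shut.
Start: joints at [1.149, 0.264, 1.604, -0, 1.274, -0.037], TCP at [0.253, 0.626, 0.231] pointing down, gripper open.
Joint ranges: [-2.63, 2.63], [-0.94, 2.18], [0.31, 2.57], [-1.31, 4.45], [0, 2.66], [-2.55, 2.55]. Speed limits (rad/s): [2.57, 2.57, 3.14, 3.14, 3.14, 3.14].

INTERFACE

Orientations are given as a rotation vector (axis times angle).
In Python, from workcell import bot gives the robot as it stands.
- The arm moves only by the shell command python3 -m inch 'ROWS' [FORCE]. ROWS is JSON, a list of rows, each an object of numbers: "dx", "dy", "dz": the shift along the tool's x, y, z in m; "ax", "ay", "az": the turn, a rotation vector about the tool's x, y, z in degrees; "fingers": the opening, from -1 (shut) to 1 (fully open). A call has 1 to 20 rows; each row is the pose to reach, as a shift and turn from the pose measured when the call began, along the tool's axes at that moment; what a row does not reach only later rows make up. A row lasts 1/8 s, in which the tool goes at most 62.5 mm and 10.7 degrees, less where a joint would pass 70% of its speed; a pose out of reach is approached as far as the arm can. A call with a gripper value outside its range is refused whole. The fingers move at their own pace and stop on an object; FORCE is the grip in N (left out, the last holds). Time passes only in rows, so rows that repeat a pose let the fingers close. It gives the time, the measured TCP pose, the force and the opening at its end, in the units of the state.
- bot.read_state(): the state, without advancing time (a new reading comes with each control period).
- bot.read_camera(name): name is "side" or "top" or "wrist"; returns (picture, depth): 384x512x3 uint8, blue, green, red; 384x512 float32, m along the optical axis (not along the pixel's ray), 0 where there is no reading.
- bot.get_calibration(name): a dict with "intrinsics" (3x3 intrinsics, pixels), "view" (4x4, takes a point from world to camera coordinates). Camera axes: x right, y down, z forward; pixel columns grow to the right and rows downward; lengths in m; the calibration is good to about 2 mm. A picture is of the moment at which its call begins: read the wrist's pose just before it. get_calibration takes no time and is no camera call; for the wrist camera it gives the pose at the moment of the call.
- bot.finish_job(): hands the job in, once; it reports no verdict.
Trained networks look in the newest picture that a camera, given by its name, has taken for a name from the list of things; names that differ only in an ending like _2 or _b are one class to them, and where a whole thing is asked for, a point or a joint stands for the part that bears it (a point fixed in the world has none). Each returns a list of dicts, best first, with "p" (0 to 1); they miss things now and then, are a little off and sometimes report something else, mostly with a low value. They report only what shows in the picture. A call takes as long as a camera call. They do not tell look-alikes from the thing itself.
- bot.masks_of(camera, thing): "region" (384x512 bool, what is visible of it) and "box" ([left, top, right, bottom] in pixels, round what is visible of it).
The state is a dict: "time": time; "q": joint angles; "joint_vel": joint speeds; "joint_torque": joint torques, N m; "tool_pos": TCP position; "tcp_rot": TCP orientation; "wrist_force": force on the tool from outside, world axes, zero at the start; "torque": the same for the moment, N m; "width": opening from 0.0 (shut) to 1.0 (fully open).
Only numpy, scipy, OpenCV 4.12 (cv2) and the standard library are available. Lean on these libraries where they do the work, as an engineer would, in place of code of your own. Each camera call takes 0.05 s, during which the arm holds its last target. There are 200 camera calls.

TASK

On the jeweller's bench, press the cap of the tall glass stone cell fully home while the cell is still standing on its wooden block. Then grip the cell by its two frosted sides only, never touching its clear windows, lift it and hold it still and upright in the light path, midway between the lamp and the photometer with its clear windows squarely facing them and the beam passing through their middle. Finish while holding it there, with nothing but the gripper carrying it, and leave the short cell and the pliers where they are.

Things in the scene. Friction and masses are not known exactly. Their poses are not given: they have to be found in the camera images.
- cell_mid (a point): centre (half-way up, cap not counted) of the tall glass cell to hold: 36 mm (y) by 24 mm (x) by 56 mm high, 0.1 to 0.2 kg, a stone on a pin inside and a black cap on top. Stands loose and upright in the groove of the wooden block, at one of two places; underside 28 mm below this point. x: through the clear windows, y: from one frosted side to the other, z up. Alike from either side.
- cell_frosted: the two opaque whitish frosted sides of the tall cell: flat upright plates 24 mm wide (x), 3 mm thick and 56 mm high, the full height of the cell; their outer faces are 36 mm apart across y. These are the faces to grip. Origin at the centre of the cell's underside, axes as cell_mid.
- cell_windows: the two clear glass windows of the tall cell, 30 mm wide (y) by 51 mm high, outer faces 22 mm apart across x, set 1 mm behind the edges of the frosted sides; any touch by the gripper spoils them. Origin at the centre of the cell's underside, axes as cell_mid.
- cap_top (a point): centre of the top of the tall cell's black cap, 24 mm (x) by 30 mm (y), 10 mm thick: inset 3 mm from each frosted face. Pushed fully home its top is 38 mm above cell_mid; it starts up to 8 mm higher.
- cell_cap (a joint): how far the cap has been pushed down, in m: 0 = 8 mm proud, 0.008 = fully home against its stop. Tight push fit: it slides down under about 5 N, stays where it is left and does not come off.
- block: fixed wooden block under the cells, 70 mm (x) by 240 mm (y) by 30 mm high, origin at the centre of its underside, z up. A groove 28 mm wide runs along y between two ledges 4 mm high, 10 mm wide; its floor is 30 mm above the bench. The cells stand in it about 55 mm either side of the middle, windows facing the ledges, frosted sides facing along the groove.
- beam_mid (a point): middle of the light path, 125 mm above the bench. Light runs level along this frame's y from the lamp (-y) to the photometer (+y); z up. Both heads are level cylinders 48 mm thick (lamp fins 53) whose faces are 85 mm from this point; a readout box on the photometer reaches 40 mm above the beam. Below is only the base plate, its top 110 mm under this point.
- beam_stand: the fixed stand with lamp and photometer, base plate 90 mm (x) by 320 mm (y) by 15 mm; origin on the bench 125 mm under beam_mid, same axes.
- short_cell_mid (a point): bystander: centre of the short cell, 36 by 24 by 36 mm high, open and without cap, standing in the same groove at the other place (its underside 18 mm below this point). Leave alone.
- pliers: bystander: small green-handled pliers lying on the bench, 120 mm long, 12 mm high, origin under the pivot.
Not all that is in view belongs to the job. What is shaped like the part that bears cell_mid but pink or yellow is not meant. Several things have the shape of the block; the one meant has the colours described above.

How it is judged:
By the outcome, as a careful person would: the job done as asked, in the order asked, and still so for the second after the job is handed in, while the arm keeps its last pose, push and grip.
It also fails if it takes over 48 s, if anything falls off the work surface, if the arm or the gripper's body presses on something with over 40 N, if the wrist force passes 120 N, or if a joint passes its speed limit or range.

## Working session

There is one attempt and no reset: what is moved stays moved. The work goes in short steps, Python scripts to look and compute and a shell command to move; the robot and the scene stay as the last step left them, time stands still between calls to the robot, and variables do not carry over. Pictures are saved under pics/ and viewed, about 8 in all and at most 12, crops included, and the job is handed in when it is done.

```bash
mkdir -p pics
cat > h.py <<'E'
from workcell import bot
import numpy as np, cv2
from scipy.spatial.transform import Rotation as R
def cloud(cam):
    s=bot.get_calibration(cam); im,d=bot.read_camera(cam)
    K=np.array(s["intrinsics"]);V=np.array(s["view"])
    v,u=np.mgrid[:384,:512]
    P=np.stack([(u-K[0,2])/K[0,0]*d,(v-K[1,2])/K[1,1]*d,d],-1)
    W=(P-V[:3,3])@V[:3,:3]
    W[d==0]=np.nan
    return im,W,K,V
def proj(K,V,p):
    c=V[:3,:3]@np.array(p)+V[:3,3]; return (K@c)[:2]/c[2]
E
python3 - <<'E'
from h import *
print(bot.read_state())
ims=[]
for c in("side","top"):
    im,W,K,V=cloud(c); np.savez(f"{c}.npz",im=im,W=W,K=K,V=V); ims.append(im)
    for t in("cell_mid","block","beam_stand","short_cell_mid","pliers","cell_cap"):
        for m in bot.masks_of(c,t):
            p=W[m["region"]]; print(c,t,round(m["p"],2),np.round(m["box"]),np.round(np.nanmedian(p,0),3),np.round(np.nanpercentile(p,98,axis=0),3),np.round(np.nanpercentile(p,2,axis=0),3))
for c,i in zip(("side","top"),ims): cv2.imwrite(f"pics/{c}1.png",cv2.resize(i,(768,576)))
E
```

```text
{'time': 0.0, 'q': array([ 1.14908066e+00,  2.64741906e-01,  1.60538046e+00, -1.05441314e-05,
        1.27367270e+00, -3.68861287e-02]), 'joint_vel': array([-1.78161826e-03,  7.32781695e-05, -1.44430234e-03,  1.80541447e-04,
        5.42471718e-04, -6.48521751e-04]), 'joint_torque': array([-5.43666611e-04, -5.15119743e+01, -3.67313004e+01,  7.89721116e-05,
        1.32497092e-02, -1.71491740e-05]), 'tool_pos': array([0.25309525, 0.62497204, 0.2299661 ]), 'tcp_rot': array([-0.60066671, -3.083133  ,  0.00337206]), 'wrist_force': array([ 0.62777024, -0.35517214, -0.09951981]), 'torque': array([ 0.02184609, -0.00624871,  0.03163315]), 'width': 0.9987596121810535}
side cell_mid 0.93 [297. 212. 316. 239.] [ 0.537 -0.224  0.079] [ 0.556 -0.204  0.106] [ 0.53  -0.238  0.039]
side cell_mid 0.91 [328. 201. 349. 232.] [ 0.641 -0.233  0.047] [ 0.66  -0.211  0.075] [ 0.636 -0.245  0.003]
side cell_mid 0.62 [248. 240. 264. 269.] [ 0.404 -0.196  0.054] [ 0.421 -0.166  0.076] [ 0.392 -0.206  0.   ]
side block 0.76 [246. 291. 354. 382.] [ 0.34  -0.408  0.03 ] [ 0.382 -0.284  0.036] [ 0.302 -0.513  0.
[... 1116 characters left out ...]
0.257 0.265 0.031] [0.326 0.371 0.038] [0.186 0.157 0.005]
top beam_stand 0.77 [ 98. 166. 215. 217.] [0.508 0.254 0.016] [0.56  0.385 0.167] [0.454 0.091 0.01 ]
top short_cell_mid 0.59 [267. 183. 281. 192.] [ 0.519 -0.112  0.049] [ 0.529 -0.094  0.069] [ 0.504 -0.13   0.032]
top pliers 0.7 [214. 106. 242. 136.] [0.742 0.025 0.011] [0.801 0.083 0.017] [ 0.706 -0.003  0.005]
top cell_cap 0.61 [295. 216. 307. 227.] [ 0.409 -0.186  0.074] [ 0.424 -0.172  0.078] [ 0.397 -0.2    0.069]
top cell_cap 0.6 [308. 140. 313. 146.] [ 0.649 -0.227  0.074] [ 0.661 -0.213  0.078] [ 0.638 -0.24   0.067]
top cell_cap 0.4 [307. 169. 318. 183.] [ 0.542 -0.217  0.104] [ 0.555 -0.204  0.109] [ 0.531 -0.235  0.084]
```

View pics/side1.png

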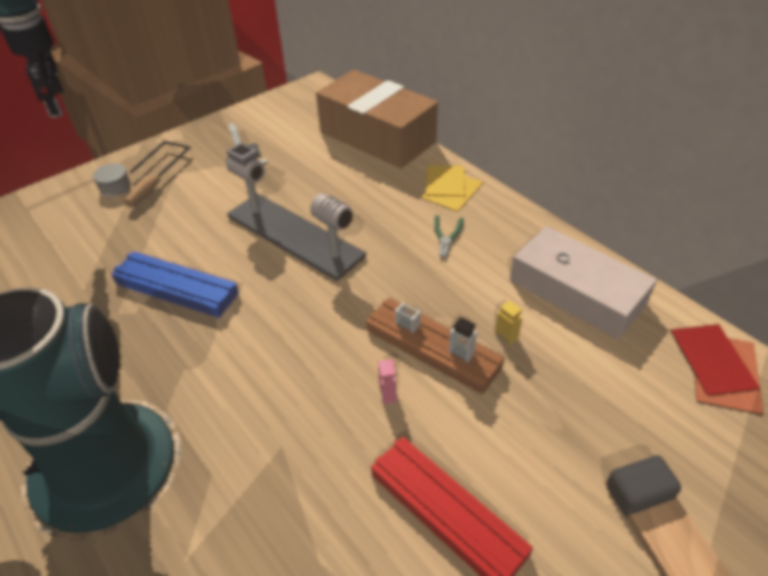

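View pics/top1.png

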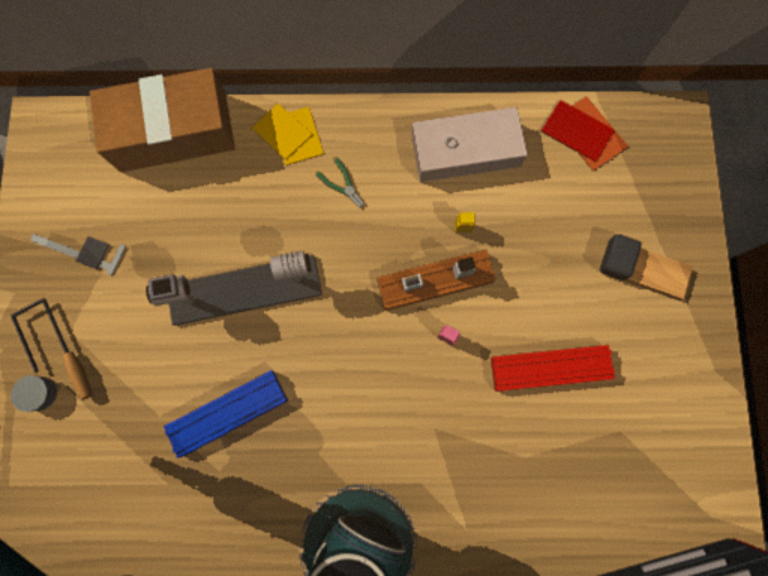

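The tall black-capped cell stands on the wooden block at side-picture (463,340), with the short cell at (407,318) and the stand at (295,235). The pink and yellow cells and the red and blue blocks are decoys. Next I'll fit the axes and work out the approach move.

```bash
cat >> h.py <<'E'
def rect(P,lo,hi,c,r):
    P=P.reshape(-1,3); k=np.isfinite(P[:,2])&(P[:,2]>lo)&(P[:,2]<hi)&(np.hypot(*(P[:,:2]-c).T)<r); P=P[k]
    (cx,cy),(w,h),_=rr=cv2.minAreaRect((P[:,:2]*1000).astype(np.float32)); b=cv2.boxPoints(rr)
    e=max([b[1]-b[0],b[2]-b[1]],key=np.linalg.norm); a=np.degrees(np.arctan2(e[1],e[0]))%180
    return k.sum(),np.round([cx,cy,w,h,a,np.median(P[:,2])*1000],1)
def rows(p,ydir,zdir=(0,0,-1)):
    """shift and turn in tool axes to TCP p, tool z down, tool y along angle ydir (deg, mod 180)"""
    s=bot.read_state(); A=R.from_rotvec(s["tcp_rot"]); best=None
    for k in(0,180):
        a=np.radians(ydir+k); y=np.array([np.cos(a),np.sin(a),0]); z=np.array(zdir,float)
        B=R.from_matrix(np.stack([np.cross(y,z),y,z],1)); t=np.degrees((A.inv()*B).as_rotvec())
        print("d mm",np.round(A.inv().apply(np.array(p)-s["tool_pos"])*1000,1),"a deg",np.round(t,1),"q",np.round(s["q"],2),"t",s["time"])
E
python3 - <<'E'
from h import *
for c in("side","top"):
    W=np.load(c+".npz")["W"]
    print(c,"blk",rect(W,.026,.045,(.53,-.165),.14),"plate",rect(W,.010,.022,(.51,.235),.19),"cap",rect(W,.09,.12,(.54,-.217),.04),"heads",rect(W,.09,.2,(.51,.15),.07),rect(W,.09,.2,(.5,.33),.1))
rows((.542,-.217,.25),72)
print(bot.get_calibration("wrist"))
E
```

```text
side blk (np.int64(1806), array([ 504.4, -183.2,  203.1,  250.5,  121.3,   31.4])) plate (np.int64(1900), array([441.9, 228.9, 239.6, 324.1, 101.2,  15.4])) cap (np.int64(122), array([ 545.5, -218.7,   25.3,   29.6,  103.3,  103.4])) heads (np.int64(452), array([534.3, 124.4,  48.1,  73.9, 101.7, 141.2])) (np.int64(497), array([490.4, 357.6,  48.6,  73.3, 101.9, 143.8]))
top blk (np.int64(1462), array([ 510.3, -181.6,  198.5,  250.5,  125. ,   31.8])) plate (np.int64(2190), array([507.9, 231.6, 276.3, 261.2,  63.7,  15.2])) cap (np.int64(88), array([ 544.3, -219.2,   24.5,   30.3,  103.9,  104.4])) heads (np.int64(413), array([536.8, 124.1,  50.2,  70.8, 101. , 145. ])) (np.int64(494), array([488.2, 359.4,  46.2,  73. , 103.4, 161. ]))
d mm [-583.8 -672.7  -18.7] a deg [ 0.  0. -4.] q [ 1.15  0.26  1.6  -0.    1.27 -0.04] t 0.7
d mm [-583.8 -672.7  -18.7] a deg [  0.  -0. 176.] q [ 1.15  0.26  1.6  -0.    1.27 -0.04] t 0.7
{'intrinsics': array([[328.87551954,   0.        , 255.32896753],
       [  0.        , 328.87551954, 193.24794961],
       [  0.        ,   0.        ,   1.        ]]), 'view': array([[ 3.75702363e-01,  9.26740378e-01,  8.03699114e-05,
        -6.75502831e-01],
       [ 8.95358108e-01, -3.63002304e-01,  2.57998420e-01,
        -3.34080847e-02],
       [ 2.39126727e-01, -9.68586562e-02, -9.66145335e-01,
         3.78210170e-01],
       [ 0.00000000e+00,  0.00000000e+00,  0.00000000e+00,
         1.00000000e+00]])}
```

Run:
```python
from h import *
rows((.545,-.219,.19),103.5)
```

```text
d mm [-587.4 -673.4   41.3] a deg [  0.    0.  -35.5] q [ 1.15  0.26  1.6  -0.    1.27 -0.04] t 0.7
d mm [-587.4 -673.4   41.3] a deg [  0.   -0.  144.5] q [ 1.15  0.26  1.6  -0.    1.27 -0.04] t 0.7
```

```bash
python3 -m inch '[{"dx":-0.08,"dy":-0.1,"az":20},{"dx":-0.2,"dy":-0.23,"az":50},{"dx":-0.29,"dy":-0.33,"az":80},{"dx":-0.37,"dy":-0.42,"az":100},{"dx":-0.45,"dy":-0.51,"az":120},{"dx":-0.5,"dy":-0.57,"az":130},{"dx":-0.55,"dy":-0.63,"az":140},{"dx":-0.587,"dy":-0.673,"az":144.5},{"dx":-0.587,"dy":-0.673,"az":144.5},{"dx":-0.587,"dy":-0.673,"az":144.5},{"dx":-0.587,"dy":-0.673,"az":144.5},{"dx":-0.587,"dy":-0.673,"az":144.5},{"dx":-0.587,"dy":-0.673,"az":144.5},{"dx":-0.587,"dy":-0.673,"dz":0.02,"az":144.5},{"dx":-0.587,"dy":-0.673,"dz":0.041,"az":144.5},{"dx":-0.587,"dy":-0.673,"dz":0.041,"az":144.5},{"dx":-0.587,"dy":-0.673,"dz":0.041,"az":144.5},{"dx":-0.587,"dy":-0.673,"dz":0.041,"az":144.5}]'
python3 - <<'E'
from h import *
im,W,K,V=cloud("wrist"); np.savez("w.npz",im=im,W=W,K=K,V=V)
for t in("cell_mid","short_cell_mid","block","cell_cap"):
    for m in bot.masks_of("wrist",t):
        p=W[m["region"]]; print(t,round(m["p"],2),np.round(m["box"]),np.round(np.nanmedian(p,0),3),np.round(np.nanpercentile(p,98,axis=0),3))
print("cap",rect(W,.098,.112,(.545,-.219),.03),"celltop",rect(W,.088,.112,(.545,-.219),.03))
print("ledges",rect(W,.0325,.037,(.53,-.165),.135))
cv2.imwrite("pics/w1.png",im); rows((.545,-.219,.19),103.5)
E
```

```text
block 0.76 [  1. 188.  63. 298.] [0.228 0.357 0.03 ] [0.282 0.387 0.035]
cap (np.int64(0), array([ 0.,  0.,  0.,  0.,  0., nan])) celltop (np.int64(0), array([ 0.,  0.,  0.,  0.,  0., nan]))
ledges (np.int64(0), array([ 0.,  0.,  0.,  0.,  0., nan]))
d mm [-587.4 -673.4   41.3] a deg [ -0.    0.  -35.5] q [ 1.15  0.26  1.6  -0.    1.27 -0.04] t 0.95
d mm [-587.4 -673.4   41.3] a deg [  0.    0.  144.5] q [ 1.15  0.26  1.6  -0.    1.27 -0.04] t 0.95invalid input at $[0]: expected keys dx, dy, dz, ax, ay, az, fingers
  return _methods._mean(a, axis=axis, dtype=dtype,
  ret = ret.dtype.type(ret / rcount)
```

View pics/w1.png

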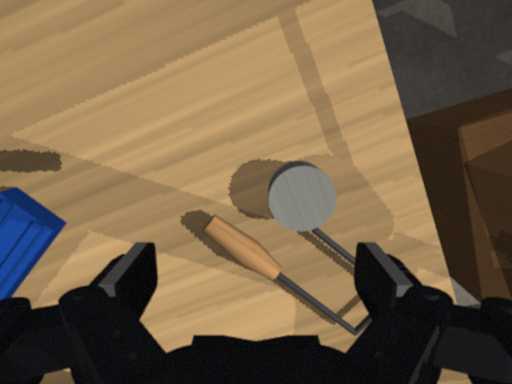

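The move was refused because every key is needed in each row, so the arm hasn't moved; the picture shows only the blue block and a mirror tool. I'm resending it with full rows.

```bash
python3 -m inch '[{"dx":-0.08,"dy":-0.1,"dz":0,"ax":0,"ay":0,"az":20,"fingers":1},{"dx":-0.2,"dy":-0.23,"dz":0,"ax":0,"ay":0,"az":50,"fingers":1},{"dx":-0.29,"dy":-0.33,"dz":0,"ax":0,"ay":0,"az":80,"fingers":1},{"dx":-0.37,"dy":-0.42,"dz":0,"ax":0,"ay":0,"az":100,"fingers":1},{"dx":-0.45,"dy":-0.51,"dz":0,"ax":0,"ay":0,"az":120,"fingers":1},{"dx":-0.5,"dy":-0.57,"dz":0,"ax":0,"ay":0,"az":130,"fingers":1},{"dx":-0.55,"dy":-0.63,"dz":0,"ax":0,"ay":0,"az":140,"fingers":1},{"dx":-0.587,"dy":-0.673,"dz":0,"ax":0,"ay":0,"az":144.5,"fingers":1},{"dx":-0.587,"dy":-0.673,"dz":0,"ax":0,"ay":0,"az":144.5,"fingers":1},{"dx":-0.587,"dy":-0.673,"dz":0,"ax":0,"ay":0,"az":144.5,"fingers":1},{"dx":-0.587,"dy":-0.673,"dz":0,"ax":0,"ay":0,"az":144.5,"fingers":1},{"dx":-0.587,"dy":-0.673,"dz":0,"ax":0,"ay":0,"az":144.5,"fingers":1},{"dx":-0.587,"dy":-0.673,"dz":0,"ax":0,"ay":0,"az":144.5,"fingers":1},{"dx":-0.587,"dy":-0.673,"dz":0,"ax":0,"ay":0,"az":144.5,"fingers":1},{"dx":-0.587,"dy":-0.673,"dz":0,"ax":0,"ay":0,"az":144.5,"fingers":1},{"dx":-0.587,"dy":-0.673,"dz":0.02,"ax":0,"ay":0,"az":144.5,"fingers":1},{"dx":-0.587,"dy":-0.673,"dz":0.041,"ax":0,"ay":0,"az":144.5,"fingers":1},{"dx":-0.587,"dy":-0.673,"dz":0.041,"ax":0,"ay":0,"az":144.5,"fingers":1},{"dx":-0.587,"dy":-0.673,"dz":0.041,"ax":0,"ay":0,"az":144.5,"fingers":1}]'
cat > look.py <<'E'
from h import *
im,W,K,V=cloud("wrist"); np.savez("w.npz",im=im,W=W,K=K,V=V)
for t in("cell_mid","short_cell_mid","cell_cap"):
    for m in bot.masks_of("wrist",t):
        p=W[m["region"]]; print(t,round(m["p"],2),np.round(m["box"]),np.round(np.nanmedian(p,0),3),np.round(np.nanpercentile(p,98,axis=0),3))
try:
    print("cap",rect(W,.098,.112,(.545,-.219),.03),"celltop",rect(W,.082,.112,(.545,-.219),.03))
    print("block",rect(W,.025,.037,(.53,-.165),.135))
except Exception as e: print(e)
cv2.imwrite("pics/w2.png",im); rows((.545,-.219,.19),103.5)
E
python3 look.py
```

```text
time: 3.32
tool_pos: [0.5446, -0.217, 0.1902]
tcp_rot: [-3.119, -0.371, 0.001]
wrist_force: [0.1, 0.5, 0.5]
width: 1.002
cell_mid 0.8 [235. 165. 281. 215.] [ 0.552 -0.218  0.103] [ 0.561 -0.2    0.105]
cell_mid 0.71 [272.  36. 325.  81.] [ 0.648 -0.225  0.074] [ 0.661 -0.209  0.076]
cell_mid 0.62 [236. 181. 280. 213.] [ 0.547 -0.218  0.104] [ 0.559 -0.204  0.105]
cell_mid 0.55 [170. 260. 217. 334.] [ 0.418 -0.186  0.055] [ 0.43  -0.166  0.075]
short_cell_mid 0.6 [103. 168. 162. 203.] [ 0.518 -0.111  0.055] [ 0.534 -0.094  0.067]
cell_cap 0.87 [237. 179. 279. 215.] [ 0.547 -0.219  0.104] [ 0.559 -0.204  0.105]
cell_cap 0.76 [281.  36. 328.  78.] [ 0.65  -0.227  0.074] [ 0.662 -0.213  0.076]
cell_cap 0.72 [170. 294. 212. 336.] [ 0.415 -0.185  0.074] [ 0.428 -0.17   0.075]
cell_cap 0.54 [242. 161. 275. 179.] [ 0.556 -0.217  0.068] [ 0.56  -0.202  0.087]
cell_cap 0.18 [ 64. 136. 328. 214.] [ 0.538 -0.162  0.031] [ 0.586 -0.051  0.035]
cap (np.int64(1337), array([ 545.7, -218.7,   24.5,   29.9,  104.7,  104. ])) celltop (np.int64(1653), array([ 545.6, -218.5,   24.5,   35.8,  104.8,  103.8]))
block (np.int64(15351), array([ 513.8, -179.8,  197.2,  250.3,  125.5,   30.7]))
d mm [-0.6  0.6  1.4] a deg [-1.0e-01 -1.0e-01  1.8e+02] q [-0.42  0.13  1.84  0.    1.17  0.91] t 3.525
d mm [-0.6  0.6  1.4] a deg [ 0.1 -0.1 -0. ] q [-0.42  0.13  1.84  0.    1.17  0.91] t 3.525
```

View pics/w2.png

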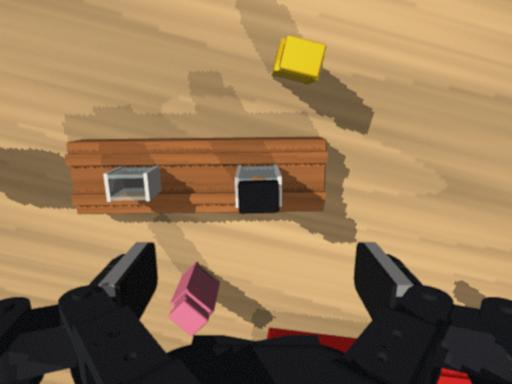

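Run:
```python
from h import *
rows((.5456,-.2187,.112),104.7)
```

```text
d mm [-0.1  0.4 79.4] a deg [-1.000e-01 -1.000e-01  1.788e+02] q [-0.42  0.13  1.84  0.    1.17  0.91] t 3.525
d mm [-0.1  0.4 79.4] a deg [ 0.1 -0.1 -1.2] q [-0.42  0.13  1.84  0.    1.17  0.91] t 3.525
```

```bash
python3 -m inch '[{"dx":0,"dy":0,"dz":0.02,"ax":0,"ay":0,"az":-1.2,"fingers":-1},{"dx":0,"dy":0,"dz":0.04,"ax":0,"ay":0,"az":-1.2,"fingers":-1},{"dx":0,"dy":0,"dz":0.06,"ax":0,"ay":0,"az":-1.2,"fingers":-1},{"dx":0,"dy":0,"dz":0.078,"ax":0,"ay":0,"az":-1.2,"fingers":-1},{"dx":0,"dy":0,"dz":0.078,"ax":0,"ay":0,"az":-1.2,"fingers":-1},{"dx":0,"dy":0,"dz":0.078,"ax":0,"ay":0,"az":-1.2,"fingers":-1},{"dx":0,"dy":0,"dz":0.078,"ax":0,"ay":0,"az":-1.2,"fingers":-1}]' 40
python3 - <<'E'
from h import *
rows((.5456,-.2187,.096),104.7)
E
```

```text
time: 4.4
tool_pos: [0.5464, -0.2187, 0.1145]
tcp_rot: [3.114, 0.401, 0.005]
wrist_force: [0.1, -0.7, -0.3]
width: 0.003
d mm [-0.9 -0.3 18.5] a deg [ -0.3  -0.2 180. ] q [-0.42  0.2   1.91  0.    1.03  0.89] t 4.4
d mm [-0.9 -0.3 18.5] a deg [ 0.1 -0.2 -0. ] q [-0.42  0.2   1.91  0.    1.03  0.89] t 4.4
```

```bash
python3 -m inch '[{"dx":-0.001,"dy":0,"dz":0.004,"ax":0,"ay":0,"az":0,"fingers":-1},{"dx":-0.001,"dy":0,"dz":0.008,"ax":0,"ay":0,"az":0,"fingers":-1},{"dx":-0.001,"dy":0,"dz":0.011,"ax":0,"ay":0,"az":0,"fingers":-1},{"dx":-0.001,"dy":0,"dz":0.013,"ax":0,"ay":0,"az":0,"fingers":-1},{"dx":-0.001,"dy":0,"dz":0.015,"ax":0,"ay":0,"az":0,"fingers":-1}]'
python3 -m inch '[{"dx":0,"dy":0,"dz":0.001,"ax":0,"ay":0,"az":0,"fingers":-1},{"dx":0,"dy":0,"dz":0.002,"ax":0,"ay":0,"az":0,"fingers":-1}]'
```

```text
time: 5.03
tool_pos: [0.5459, -0.219, 0.1001]
tcp_rot: [3.114, 0.401, 0.006]
wrist_force: [-0.8, 0.9, 5.0]
width: -0.0
time: 5.28
tool_pos: [0.546, -0.219, 0.0983]
tcp_rot: [3.114, 0.401, 0.007]
wrist_force: [-1.7, 1.0, 5.0]
width: -0.0
```

```bash
python3 -m inch '[{"dx":0,"dy":0,"dz":0.001,"ax":0,"ay":0,"az":0,"fingers":-1},{"dx":0,"dy":0,"dz":0.002,"ax":0,"ay":0,"az":0,"fingers":-1}]'
python3 -m inch '[{"dx":0,"dy":0,"dz":0.0005,"ax":0,"ay":0,"az":0,"fingers":-1},{"dx":0,"dy":0,"dz":0.001,"ax":0,"ay":0,"az":0,"fingers":-1}]'
```

```text
time: 5.52
tool_pos: [0.546, -0.219, 0.0962]
tcp_rot: [3.114, 0.401, 0.007]
wrist_force: [-0.8, 1.2, 3.7]
width: -0.001
time: 5.78
tool_pos: [0.5464, -0.2191, 0.096]
tcp_rot: [3.113, 0.401, 0.008]
wrist_force: [-1.5, 1.8, 10.0]
width: 0.002
```

```bash
python3 -m inch '[{"dx":0,"dy":0,"dz":0.001,"ax":0,"ay":0,"az":0,"fingers":-1},{"dx":0,"dy":0,"dz":0.002,"ax":0,"ay":0,"az":0,"fingers":-1}]'
```

```text
time: 6.02
tool_pos: [0.5473, -0.2193, 0.096]
tcp_rot: [3.113, 0.401, 0.01]
wrist_force: [-3.7, 3.7, 16.8]
width: -0.001
```

The cap stopped at z 0.096 and the force rose to 17 N, so it is home. Now I'll back off, open the fingers and look again.

```bash
python3 -m inch '[{"dx":0,"dy":0,"dz":-0.01,"ax":0,"ay":0,"az":0,"fingers":-1},{"dx":0,"dy":0,"dz":-0.05,"ax":0,"ay":0,"az":0,"fingers":0},{"dx":0,"dy":0,"dz":-0.08,"ax":0,"ay":0,"az":0,"fingers":1},{"dx":0,"dy":0,"dz":-0.08,"ax":0,"ay":0,"az":0,"fingers":1},{"dx":0,"dy":0,"dz":-0.08,"ax":0,"ay":0,"az":0,"fingers":1},{"dx":0,"dy":0,"dz":-0.08,"ax":0,"ay":0,"az":0,"fingers":1}]'
sed -i 's/\.098,\.112/.091,.112/' look.py; python3 look.py | grep -A3 ^cap
python3 - <<'E'
from h import *
rows((.5456,-.2187,.044),104.7)
E
```

```text
time: 6.78
tool_pos: [0.5455, -0.2186, 0.1739]
tcp_rot: [3.115, 0.401, 0.006]
wrist_force: [-0.1, 0.4, 0.4]
width: 0.996
cap (np.int64(1429), array([ 545.7, -218.8,   24.4,   29.9,  104.6,   96. ])) celltop (np.int64(1728), array([ 545.6, -218.5,   24.5,   36. ,  105.1,   95.8]))
block (np.int64(16941), array([ 513.9, -179.6,  197.5,  251.1,  125.6,   30.7]))
d mm [ -1.1  -0.1 -15.1] a deg [   0.4    0.2 -178.8] q [-0.42  0.14  1.86  0.    1.14  0.89] t 6.975
d mm [ -1.1  -0.1 -15.1] a deg [ 0.2 -0.3  1.2] q [-0.42  0.14  1.86  0.    1.14  0.89] t 6.975
d mm [ -1.2  -0.7 130.9] a deg [ -0.4  -0.2 180. ] q [-0.42  0.14  1.86  0.    1.14  0.89] t 6.975
d mm [ -1.2  -0.7 130.9] a deg [ 0.2 -0.3 -0. ] q [-0.42  0.14  1.86  0.    1.14  0.89] t 6.975
```

```bash
python3 -m inch '[{"dx":-0.0006,"dy":0,"dz":0.04,"ax":0.2,"ay":-0.2,"az":0,"fingers":1},{"dx":-0.0006,"dy":0,"dz":0.08,"ax":0.2,"ay":-0.2,"az":0,"fingers":1},{"dx":-0.0006,"dy":0,"dz":0.11,"ax":0.2,"ay":-0.2,"az":0,"fingers":1},{"dx":-0.0006,"dy":0,"dz":0.13,"ax":0.2,"ay":-0.2,"az":0,"fingers":1},{"dx":-0.0006,"dy":0,"dz":0.13,"ax":0.2,"ay":-0.2,"az":0,"fingers":1},{"dx":-0.0006,"dy":0,"dz":0.13,"ax":0.2,"ay":-0.2,"az":0,"fingers":1}]'
python3 - <<'E'
from h import *
im,W,K,V=cloud("wrist"); cv2.imwrite("pics/w3.png",im); rows((.5456,-.2187,.044),104.7)
E
```

```text
time: 7.72
tool_pos: [0.5473, -0.2196, 0.0461]
tcp_rot: [3.116, 0.401, 0.004]
wrist_force: [0.0, -0.5, 0.8]
width: 1.0
d mm [-1.7 -1.6  2.5] a deg [-3.0e-01 -1.0e-01  1.8e+02] q [-0.42  0.28  1.95  0.    0.91  0.89] t 7.775
d mm [-1.7 -1.6  2.5] a deg [ 0.1 -0.2 -0. ] q [-0.42  0.28  1.95  0.    0.91  0.89] t 7.775
```

View pics/w3.png

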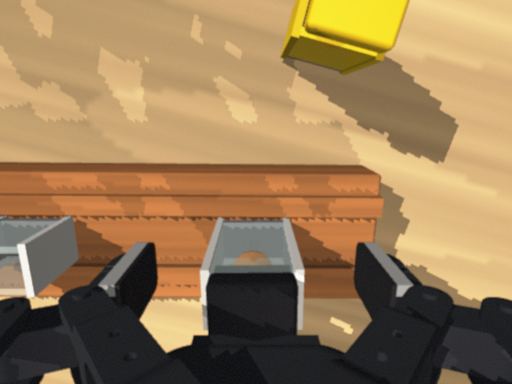

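The cell is centred between the fingers (columns 203–303). I'll make a small correction and close.

```bash
python3 -m inch '[{"dx":-0.0015,"dy":-0.001,"dz":0.002,"ax":0,"ay":0,"az":0,"fingers":1},{"dx":-0.0015,"dy":-0.001,"dz":0.002,"ax":0,"ay":0,"az":0,"fingers":0.3},{"dx":-0.0015,"dy":-0.001,"dz":0.002,"ax":0,"ay":0,"az":0,"fingers":-1},{"dx":-0.0015,"dy":-0.001,"dz":0.002,"ax":0,"ay":0,"az":0,"fingers":-1},{"dx":-0.0015,"dy":-0.001,"dz":0.002,"ax":0,"ay":0,"az":0,"fingers":-1},{"dx":-0.0015,"dy":-0.001,"dz":0.002,"ax":0,"ay":0,"az":0,"fingers":-1},{"dx":-0.0015,"dy":-0.001,"dz":0.002,"ax":0,"ay":0,"az":0,"fingers":-1},{"dx":-0.0015,"dy":-0.001,"dz":0.002,"ax":0,"ay":0,"az":0,"fingers":-1}]' 40
python3 - <<'E'
from h import *
# stand: axis from head cylinders/plate
for c in("side","top"):
    f=np.load(c+".npz");W=f["W"].reshape(-1,3)
    k=(W[:,2]>.011)&(W[:,2]<.019)&(np.hypot(W[:,0]-.511,W[:,1]-.24)<.18)
    P=W[k][:,:2]; a=np.radians(101.5); e=np.array([np.cos(a),np.sin(a)]); n=np.array([-e[1],e[0]])
    print(c,k.sum(),"along",np.percentile(P@e,[0,1,99,100]),"across",np.percentile(P@n,[0,1,5,50,95,99,100]))
    print(rect(f["W"],.011,.02,(.511,.24),.175))
rows((.5456,-.2187,.044),104.7)
E
```

```text
time: 8.78
tool_pos: [0.5462, -0.2193, 0.0448]
tcp_rot: [3.115, 0.401, 0.006]
wrist_force: [-0.2, 0.3, 4.6]
width: 0.416
side 1833 along [-0.02635021 -0.02317725  0.29022587  0.29807426] across [-0.59918951 -0.59628568 -0.5924874  -0.54682033 -0.51005266 -0.50723914
 -0.37215109]
(np.int64(1861), array([513.6, 243.1,  93.5, 324.1, 101.2,  15.4]))
top 2018 along [-0.02437996 -0.02151285  0.28977125  0.29514635] across [-0.59742094 -0.59524114 -0.59048516 -0.54178355 -0.51023177 -0.50755034
 -0.50657646]
(np.int64(2092), array([514. , 242.7,  90.8, 319.5, 101.5,  15.2]))
d mm [-0.4 -0.7  0.8] a deg [-3.0e-01 -1.0e-01  1.8e+02] q [-0.42  0.28  1.96  0.    0.9   0.89] t 8.775
d mm [-0.4 -0.7  0.8] a deg [ 0.1 -0.2 -0. ] q [-0.42  0.28  1.96  0.    0.9   0.89] t 8.775
```

```bash
python3 -m inch '[{"dx":0,"dy":0,"dz":-0.01,"ax":0,"ay":0,"az":0,"fingers":-1},{"dx":0,"dy":0,"dz":-0.03,"ax":0,"ay":0,"az":0,"fingers":-1},{"dx":0,"dy":0,"dz":-0.06,"ax":0,"ay":0,"az":0,"fingers":-1},{"dx":0,"dy":0,"dz":-0.1,"ax":0,"ay":0,"az":0,"fingers":-1},{"dx":0,"dy":0,"dz":-0.14,"ax":0,"ay":0,"az":0,"fingers":-1},{"dx":0,"dy":0,"dz":-0.18,"ax":0,"ay":0,"az":0,"fingers":-1},{"dx":0,"dy":0,"dz":-0.2,"ax":0,"ay":0,"az":0,"fingers":-1},{"dx":0,"dy":0,"dz":-0.2,"ax":0,"ay":0,"az":0,"fingers":-1},{"dx":0,"dy":0,"dz":-0.2,"ax":0,"ay":0,"az":0,"fingers":-1}]'
python3 - <<'E'
from h import *
rows((.5138,.2429,.245),11.4)
E
```

```text
time: 9.9
tool_pos: [0.5444, -0.2187, 0.2429]
tcp_rot: [-3.115, -0.401, -0.002]
wrist_force: [-0.6, 0.1, -1.6]
width: 0.418
d mm [  87.4 -454.3   -1.7] a deg [  0.   -0.1 -86.7] q [-0.43  0.09  1.79  0.    1.27  0.89] t 9.9
d mm [  87.4 -454.3   -1.7] a deg [-0.1 -0.  93.3] q [-0.43  0.09  1.79  0.    1.27  0.89] t 9.9
```

```bash
python3 -m inch '[{"dx":0.006,"dy":-0.03,"dz":0,"ax":0,"ay":0,"az":-5,"fingers":-1},{"dx":0.013,"dy":-0.07,"dz":0,"ax":0,"ay":0,"az":-13,"fingers":-1},{"dx":0.021,"dy":-0.11,"dz":0,"ax":0,"ay":0,"az":-21,"fingers":-1},{"dx":0.029,"dy":-0.15,"dz":0,"ax":0,"ay":0,"az":-29,"fingers":-1},{"dx":0.037,"dy":-0.19,"dz":0,"ax":0,"ay":0,"az":-37,"fingers":-1},{"dx":0.044,"dy":-0.23,"dz":0,"ax":0,"ay":0,"az":-45,"fingers":-1},{"dx":0.052,"dy":-0.27,"dz":0,"ax":0,"ay":0,"az":-53,"fingers":-1},{"dx":0.06,"dy":-0.31,"dz":0,"ax":0,"ay":0,"az":-61,"fingers":-1},{"dx":0.067,"dy":-0.35,"dz":0,"ax":0,"ay":0,"az":-69,"fingers":-1},{"dx":0.075,"dy":-0.39,"dz":0,"ax":0,"ay":0,"az":-77,"fingers":-1},{"dx":0.082,"dy":-0.43,"dz":0,"ax":0,"ay":0,"az":-83,"fingers":-1},{"dx":0.087,"dy":-0.454,"dz":0,"ax":0,"ay":0,"az":-86.7,"fingers":-1},{"dx":0.087,"dy":-0.454,"dz":0,"ax":0,"ay":0,"az":-86.7,"fingers":-1},{"dx":0.087,"dy":-0.454,"dz":0,"ax":0,"ay":0,"az":-86.7,"fingers":-1},{"dx":0.087,"dy":-0.454,"dz":0,"ax":0,"ay":0,"az":-86.7,"fingers":-1}]'
python3 - <<'E'
from h import *
im,W,K,V=cloud("wrist"); cv2.imwrite("pics/w4.png",im)
for z in((.005,.025),):print(rect(W,*z,(.511,.24),.175))
rows((.5138,.2429,.112),11.4)
E
```

```text
time: 11.78
tool_pos: [0.5132, 0.2414, 0.2426]
tcp_rot: [1.992, 2.429, 0.0]
wrist_force: [0.1, -0.8, -0.9]
width: 0.416
(np.int64(12479), array([506.7, 285.9,  90.2, 233.5, 101.3,  15.2]))
d mm [  1.3   0.6 130.9] a deg [ 0.  -0.  -0.1] q [0.4  0.05 1.82 0.   1.26 0.2 ] t 11.825
d mm [  1.3   0.6 130.9] a deg [-0.000e+00 -1.000e-01  1.799e+02] q [0.4  0.05 1.82 0.   1.26 0.2 ] t 11.825
```

View pics/w4.png

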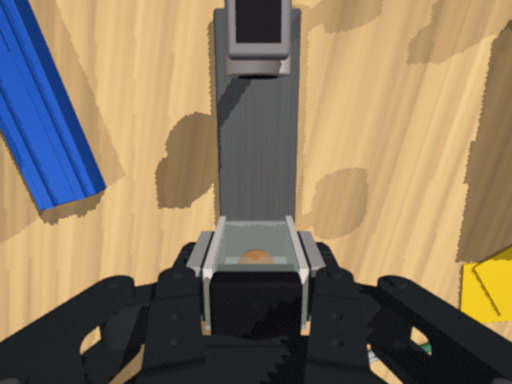

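```bash
python3 -m inch '[{"dx":0.001,"dy":0.001,"dz":0.02,"ax":0,"ay":0,"az":0,"fingers":-1},{"dx":0.001,"dy":0.001,"dz":0.05,"ax":0,"ay":0,"az":0,"fingers":-1},{"dx":0.001,"dy":0.001,"dz":0.08,"ax":0,"ay":0,"az":0,"fingers":-1},{"dx":0.001,"dy":0.001,"dz":0.11,"ax":0,"ay":0,"az":0,"fingers":-1},{"dx":0.001,"dy":0.001,"dz":0.125,"ax":0,"ay":0,"az":0,"fingers":-1},{"dx":0.001,"dy":0.001,"dz":0.131,"ax":0,"ay":0,"az":0,"fingers":-1},{"dx":0.001,"dy":0.001,"dz":0.131,"ax":0,"ay":0,"az":0,"fingers":-1},{"dx":0.001,"dy":0.001,"dz":0.131,"ax":0,"ay":0,"az":0,"fingers":-1},{"dx":0.001,"dy":0.001,"dz":0.131,"ax":0,"ay":0,"az":0,"fingers":-1}]'
python3 - <<'E'
from h import *
im,W,K,V=cloud("wrist")
for lo,hi in((.148,.175),(.157,.175)):print("cell top/cap",rect(W,lo,hi,(.514,.243),.022))
for t in("cell_mid","short_cell_mid"):
  for c in("wrist","top","side"):
    i,Wc,Kc,Vc=cloud(c)
    for m in bot.masks_of(c,t)[:4]:
        p=Wc[m["region"]]; print(c,t,round(m["p"],2),np.round(np.nanmedian(p,0),3),np.round(np.nanpercentile(p,98,axis=0),3),np.round(np.nanpercentile(p,2,axis=0),3))
    if c=="side": cv2.imwrite("pics/s2.png",cv2.resize(i[60:230,120:330],(800,648))[:600])
P=[bot.read_state()["tool_pos"]]
rows((.5142,.2429,.112),11.4)
E
```

```text
time: 12.95
tool_pos: [0.5151, 0.243, 0.1131]
tcp_rot: [1.991, 2.428, 0.004]
wrist_force: [0.3, -0.1, -1.6]
width: 0.416
cell top/cap (np.int64(8165), array([514.6, 243.1,  40.7,  25.5,  11.4, 163.8]))
cell top/cap (np.int64(6001), array([514.7, 244.9,  39.7,  21.8,  11.1, 164.2]))
wrist cell_mid 0.92 [0.514 0.252 0.158] [0.531 0.258 0.165] [0.497 0.235 0.103]
top cell_mid 0.69 [ 0.408 -0.184  0.072] [ 0.434 -0.167  0.078] [ 0.393 -0.203 -0.002]
top cell_mid 0.58 [ 0.642 -0.225  0.054] [ 0.672 -0.209  0.078] [ 0.637 -0.255 -0.002]
top cell_mid 0.51 [0.515 0.231 0.127] [0.54  0.253 0.183] [0.499 0.223 0.016]
side cell_mid 0.84 [ 0.641 -0.233  0.045] [ 0.669 -0.209  0.075] [ 0.637 -0.245  0.   ]
side cell_mid 0.79 [ 0.404 -0.197  0.054] [ 0.42  -0.174  0.076] [ 0.392 -0.206  0.004]
side cell_mid 0.71 [0.517 0.233 0.134] [0.579 0.348 0.166] [ 0.496  0.225 -0.   ]
top short_cell_mid 0.48 [ 0.529 -0.172  0.031] [ 0.582 -0.05   0.038] [ 0.477 -0.279  0.001]
top short_cell_mid 0.44 [ 0.518 -0.113  0.05 ] [ 0.529 -0.096  0.07 ] [ 0.504 -0.13   0.032]
side short_cell_mid 0.58 [ 0.512 -0.115  0.054] [ 0.533 -0.095  0.068] [ 0.503 -0.131  0.032]
d mm [ 0.2  0.  -0.2] a deg [ 0.  -0.  -0.1] q [0.4  0.17 1.95 0.   1.02 0.2 ] t 13.6
d mm [ 0.2  0.  -0.2] a deg [-0.000e+00 -1.000e-01  1.799e+02] q [0.4  0.17 1.95 0.   1.02 0.2 ] t 13.6
```

View pics/s2.png

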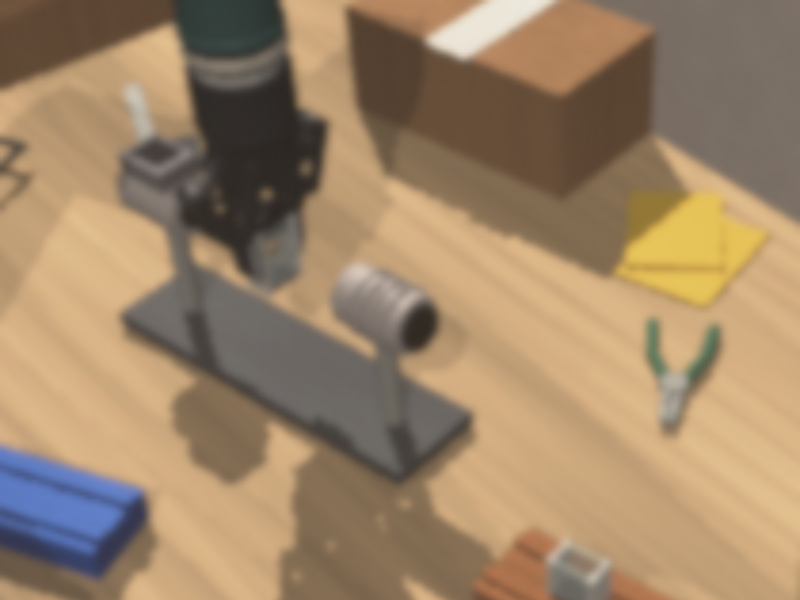

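The cell hangs upright between lamp (390,310) and photometer (160,180), the short cell is still on the block and the pliers haven't moved. The cap top reads 163.9 mm against the 163 mm wanted, so I'll lower it by 0.8 mm, settle, check and hand in.

```bash
python3 -m inch '[{"dx":0,"dy":0,"dz":0.0008,"ax":0,"ay":0,"az":0,"fingers":-1},{"dx":0,"dy":0,"dz":0.0008,"ax":0,"ay":0,"az":0,"fingers":-1},{"dx":0,"dy":0,"dz":0.0008,"ax":0,"ay":0,"az":0,"fingers":-1},{"dx":0,"dy":0,"dz":0.0008,"ax":0,"ay":0,"az":0,"fingers":-1}]'
python3 - <<'E'
from h import *
im,W,K,V=cloud("wrist"); print(rect(W,.148,.175,(.514,.243),.022))
rows((.5142,.2429,.111),11.4)
print(bot.finish_job())
E
```

```text
time: 14.1
tool_pos: [0.5142, 0.2426, 0.111]
tcp_rot: [1.992, 2.429, 0.001]
wrist_force: [0.5, -0.1, -1.5]
width: 0.414
(np.int64(7929), array([514.2, 243. ,  41.4,  25.4,  11.6, 161.8]))
d mm [ 0.3 -0.   0. ] a deg [ 0.  -0.  -0.1] q [0.4  0.17 1.95 0.   1.02 0.2 ] t 14.15
d mm [ 0.3 -0.   0. ] a deg [-0.000e+00 -1.000e-01  1.799e+02] q [0.4  0.17 1.95 0.   1.02 0.2 ] t 14.15
the job is handed in; nothing more can be done
None
```

I pressed the cap home on the block, gripped the tall cell by its frosted sides at 40 N and moved it into the light path. I handed the job in at about 14 s with the arm still holding it there; no verdict was reported.

- **Cap:** it slid down under about 5 N, then stopped with its top at 96 mm while the push rose to 17 N. The wrist camera also read 96 mm afterwards, which matches fully home.
- **Grip:** the opening read about 35 mm, against 36 mm across the frosted sides. The picture after lifting shows the pads only on those sides, and the wrist force of about 1.5 N downward fits the gripper alone carrying the cell.
- **Hold position:** the cell centre measured (514.2, 243.0) mm, against (514, 243) mm for the middle of the stand. The windows are within about 0.2° of facing the lamp and photometer, and tilt reads about 0°.
- **Height, where the readings disagree:** the arm's pose puts the cell centre about 1 mm below the 125 mm beam height at most. The last camera reading of the cap top was 161.8 mm, 1.2 mm below the 163 mm expected. The reading just before I lowered the cell 0.8 mm was 163.8 mm. I take the difference as measurement noise of a millimetre or so.
- **Bystanders:** the short cell reads where it started, and the pliers look unmoved in the last side picture; I did not re-measure them.

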